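# Start up the shoe finishing machine

## Task

Start the shoe finishing machine for a sanding job: with the fingertips, press the green start buttons lightly, one after the other, each right home so that it stays in: first the dust extraction (blue plate with a fan), then the sanding belt (yellow plate), then the brush shaft (white plate). Leave the drying cabinet's starter (orange plate) off, and do not pick up or push aside anything on the bench.

Things in the scene. Friction and masses are not known exactly. Their poses are not given: they have to be found in the camera images.
- switch_board: Plywood board, 235 (x) by 560 (y) by 12 mm, screwed to the bench; carries the four motor starters in a row along its y, in any order, buttons upward, with a 96 mm wide space in the middle of the row where a shoe brush lies. Origin: on the bench top, under the middle of the row. A grey cable trunking stands 48 mm high along the far (+x) edge.
- starter_ext: Motor starter of the dust extraction: grey enclosure, 150 (x) by 84 (y) by 86 mm high, fixed, known by a BLUE name plate with a white four-bladed fan. Origin: centre of its underside, which is 12 mm above the bench. On its level top, from the operator's side (-x) to the far side (+x): red stop button (46 mm to -x of the origin), green start button (6 mm to +x), name plate (50 mm to +x). Each button stands in a black bezel 37 mm across and 4 mm high.
- start_top_ext (a point): Centre of the top face of the green start button of the dust extraction starter: a round cap, 27 mm across; the point moves with the cap. It stands 16 mm above the enclosure's top when out (motor off) and 9 mm when in (still 5 mm proud of its bezel). Axes as the starter's: z up.
- start_ext (a joint): Green start button of the dust extraction: 0 = out, off (as at the start); 0.007 m = right home, on. Slides straight down against a steady 3 N, stays where left. Past 7 mm only the cap gives, on a spring: 4.5 mm more, 4 N rising to 13 N, then a hard stop; let go, it springs back and the button stays in. The red stop button rises as this goes in; pushing it would bring this one out again.
- starter_belt: Motor starter of the sanding belt: grey enclosure, 150 (x) by 84 (y) by 86 mm high, fixed, known by a YELLOW name plate with a black belt running round two rollers. Origin: centre of its underside, which is 12 mm above the bench. On its level top, from the operator's side (-x) to the far side (+x): red stop button (46 mm to -x of the origin), green start button (6 mm to +x), name plate (50 mm to +x). Each button stands in a black bezel 37 mm across and 4 mm high.
- start_top_belt (a point): Centre of the top face of the green start button of the sanding belt starter: a round cap, 27 mm across; the point moves with the cap. It stands 16 mm above the enclosure's top when out (motor off) and 9 mm when in (still 5 mm proud of its bezel). Axes as the starter's: z up.
- start_belt (a joint): Green start button of the sanding belt: 0 = out, off (as at the start); 0.007 m = right home, on. Slides straight down against a steady 3 N, stays where left. Past 7 mm only the cap gives, on a spring: 4.5 mm more, 4 N rising to 13 N, then a hard stop; let go, it springs back and the button stays in. The red stop button rises as this goes in; pushing it would bring this one out again.
- starter_brush: Motor starter of the brush shaft: grey enclosure, 150 (x) by 84 (y) by 86 mm high, fixed, known by a WHITE name plate with a black round brush (disc with bristles). Origin: centre of its underside, which is 12 mm above the bench. On its level top, from the operator's side (-x) to the far side (+x): red stop button (46 mm to -x of the origin), green start button (6 mm to +x), name plate (50 mm to +x). Each button stands in a black bezel 37 mm across and 4 mm high.
- start_top_brush (a point): Centre of the top face of the green start button of the brush shaft starter: a round cap, 27 mm across; the point moves with the cap. It stands 16 mm above the enclosure's top when out (motor off) and 9 mm when in (still 5 mm proud of its bezel). Axes as the starter's: z up.
- start_brush (a joint): Green start button of the brush shaft: 0 = out, off (as at the start); 0.007 m = right home, on. Slides straight down against a steady 3 N, stays where left. Past 7 mm only the cap gives, on a spring: 4.5 mm more, 4 N rising to 13 N, then a hard stop; let go, it springs back and the button stays in. The red stop button rises as this goes in; pushing it would bring this one out again.
- starter_dry: Motor starter of the drying cabinet: grey enclosure, 150 (x) by 84 (y) by 86 mm high, fixed, known by an ORANGE name plate with three black wavy heat lines. Origin: centre of its underside, which is 12 mm above the bench. On its level top, from the operator's side (-x) to the far side (+x): red stop button (46 mm to -x of the origin), green start button (6 mm to +x), name plate (50 mm to +x). Each button stands in a black bezel 37 mm across and 4 mm high.
- start_top_dry (a point): Centre of the top face of the green start button of the drying cabinet starter: a round cap, 27 mm across; the point moves with the cap. It stands 16 mm above the enclosure's top when out (motor off) and 9 mm when in (still 5 mm proud of its bezel). Axes as the starter's: z up.
- start_dry (a joint): Green start button of the drying cabinet: 0 = out, off (as at the start); 0.007 m = right home, on. Slides straight down against a steady 3 N, stays where left. Past 7 mm only the cap gives, on a spring: 4.5 mm more, 4 N rising to 13 N, then a hard stop; let go, it springs back and the button stays in. The red stop button rises as this goes in; pushing it would bring this one out again.
- shoe_brush: Loose shoe brush, wooden back, 170 (x) by 56 by 45 mm, bristles down, lying in the middle of the switch board. Origin: centre of its underside. To be left alone.
- polish_tin: Loose round polish tin, 83 mm across, 26 mm high, red with a black lid, on the bench. Origin: centre of its underside. To be left alone.
- hammer: Loose hammer, 260 mm long along its x, 26 mm high, lying on the bench. Origin: middle of its length, on the bench. To be left alone.
- boot_a: Loose brown work boot with orange sole, 290 mm long along its x, 100 mm wide, 155 mm high, standing at the left of the bench. Origin: middle of its underside. To be left alone.
- boot_b: The other boot of the pair, same size, standing beyond the switch board. Origin: middle of its underside. To be left alone.
- shoe_last: Loose wooden shoe last, 265 mm long along its x, 85 mm wide, 95 mm high, at the right of the bench. Origin: middle of its underside. To be left alone.
- cement_jar: Loose closed jar with yellow label and black lid, 84 mm across, 110 mm high, on the bench at the right of the switch board. Origin: centre of its underside. To be left alone.

How it is judged:
On the way, in this order (a step that is already met when the one before it is completed fails the run):
1. the start button of the dust extraction has been pressed home (value of joint start_ext above 0.0055 m), for 0.2 s.
2. the start button of the sanding belt has been pressed home (value of joint start_belt above 0.0055 m), for 0.2 s.
3. the start button of the brush shaft has been pressed home (value of joint start_brush above 0.0055 m), for 0.2 s.
At the end, for the whole second after the job is handed in: The start buttons of the dust extraction, sanding belt and brush shaft are all in (more than 5.5 of their 7 mm), that of the drying cabinet is out (less than 2.5 mm in), and every loose thing is within 30 mm of where it stood (value of joint each of start_ext, start_belt, start_brush above 0.0055 m and value of joint start_dry below 0.0025 m and distance of each of shoe_brush, polish_tin, hammer, boot_a, boot_b, shoe_last, cement_jar from where it was at the start of the episode below 0.03 m); the robot touches nothing.
It fails at once if the sanding belt or the brush shaft is started (button more than 2.5 mm in) while the dust extraction is not on (value of joint start_ext below 0.0045 m and value of joint any of start_belt, start_brush above 0.0025 m).
It fails at once if the brush shaft is started before the sanding belt is on (value of joint start_belt below 0.0045 m and value of joint start_brush above 0.0025 m).
It fails at once if the drying cabinet is started (button more than 2.5 mm in) (value of joint start_dry above 0.0025 m).
It fails at once if a starter is pressed harder than 30 N (contact force between any of starter_ext, starter_belt, starter_brush, starter_dry and anything else above 30 N).
It fails at once if a loose thing on the bench is carried, lifted or pushed more than 30 mm (distance of any of shoe_brush, polish_tin, hammer, boot_a, boot_b, shoe_last, cement_jar from where it was at the start of the episode above 0.03 m).
It also fails if it takes over 45 s, if anything falls off the work surface, if the arm or the gripper's body presses on something with over 40 N, if the wrist force passes 120 N, or if a joint passes its speed limit or range.

## Robot

A 6-joint arm with a two-finger parallel gripper is mounted at the origin on the work surface. World frame = base frame: x ahead of the robot, y to its left, z up, the work surface at z = 0. Lengths are in m, angles in rad, forces in N, time in s.
With the tool pointing down it reaches from about 0.375 to 0.925 m from the base axis. Payload 5.7 kg.
Tool frame: the origin (TCP) lies midway between the tips of the shut fingers; the grasp point (between the pads) lies 19 mm behind it; z points along the fingers, y is the line along which they close (so a half turn about z gives the same grasp; the last joint's range is limited). The gripper opens to 88 mm and grips with 3 to 60 N. Pads are 20 mm wide; open, the fingers measure 115 mm over their backs; the gripper's body (75 mm by 178 mm) begins 61 mm behind the grasp point.
Start: joints at [-1.262, 0.359, 1.51, -0, 1.272, -0.115], TCP at [0.247, -0.547, 0.223] pointing down, gripper open.
Joint ranges: [-2.97, 2.97], [-1.01, 2.36], [0.21, 2.38], [-0.96, 4.11], [0.2, 2.71], [-2.98, 2.98]. Speed limits (rad/s): [2.39, 2.39, 3.14, 3.14, 3.14, 3.14].

## Interface

Orientations are given as a unit quaternion [x, y, z, w].
In Python, from bench import move_ptp, servo_line, goto_joints, move_gripper, sleep, inverse_kinematics, capture, PlanningError, close_job, spot_in, silhouettes, current_clock, current_joint_pos, current_qvel, current_joint_torque, current_position, current_orientation, current_force, current_torque, current_finger_gap, current_grip_force gives the robot as it stands. Calls block until the motion is done:
- move_ptp(position, orientation): joint-space move of the TCP to a pose.
- servo_line(position, orientation=None, rate=0.15, contact_N=None): straight line of the TCP; orientation=None keeps the orientation; rate is the mean speed in m/s. With contact_N (N) it stops when the force on the tool has changed by that much, and returns True; else False.
- goto_joints(angles): joint-space move.
- move_gripper(opening): finger opening in m; the grip force is fixed at half the most; returns when the fingers have stopped.
- sleep(seconds).
- inverse_kinematics(position, orientation): joint angles nearest the present ones, or None.
- capture(name): name is "side" or "top" or "wrist"; returns a dict with "image" (420x560x3 uint8, blue, green, red), "range_z" (420x560 float32, m along the optical axis (not along the pixel's ray), 0 where there is no reading), "intrinsics" (3x3 intrinsics, pixels), "R" (3x3) and "t" (3): a world point X has camera coordinates R X + t. Camera axes: x right, y down, z forward; pixel columns grow to the right and rows downward; lengths in m; the calibration is good to about 2 mm. A picture is of the moment at which its call begins.
A pose or a line that the arm cannot do raises PlanningError and nothing moves.
- close_job(): hands the job in; it is judged then, once.
Trained networks look in the newest picture that a camera, given by its name, has taken for a name from the list of things; names that differ only in an ending like _2 or _b are one class to them, and where a whole thing is asked for, a point or a joint stands for the part that bears it (a point fixed in the world has none). Each returns a list of dicts, best first, with "conf" (0 to 1); they miss things now and then, are a little off and sometimes report something else, mostly with a low value. They report only what shows in the picture. A call takes as long as a camera call.
- spot_in(camera, query): "xy" ([column, row] in pixels, amid what is visible of it).
- silhouettes(camera, query): "region" (420x560 bool, what is visible of it) and "xy" ([column, row] in pixels, amid what is visible of it).
Readings, each from a call of its own:
- current_clock(): time.
- current_joint_pos(): joint angles.
- current_qvel(): joint speeds.
- current_joint_torque(): joint torques, N m.
- current_position(): TCP position.
- current_orientation(): TCP orientation.
- current_force(): force on the tool from outside, world axes, zero at the start.
- current_torque(): the same for the moment, N m.
- current_finger_gap(): finger opening in m.
- current_grip_force(): force on a finger pad.
Only numpy, scipy, OpenCV 4.12 (cv2) and the standard library are available. Lean on these libraries where they do the work, as an engineer would, in place of code of your own. Each camera call takes 0.05 s, during which the arm holds its last target. There are 200 camera calls.

## Working session

There is one attempt and no reset: what is moved stays moved. The work goes in short steps, each a Python script; the robot and the scene stay as the last script left them, time stands still between calls to the robot, and variables do not carry over. Pictures are saved under pics/ and viewed, at most 10 in all, crops included, and the job is handed in when it is done.

```bash
mkdir -p pics; cat > h.py <<'E'
from bench import *
import numpy as np, cv2
def world(c,u,v,z=None):
    K=c["intrinsics"];R=np.array(c["R"]);t=np.array(c["t"])
    d=np.linalg.inv(K)@np.array([u,v,1.])
    o=-R.T@t; w=R.T@d
    if z is not None: return o+w*(z-o[2])/w[2]
    p=c["range_z"][int(v)-2:int(v)+3,int(u)-2:int(u)+3]; p=p[p>0]
    return o+w*np.median(p)
E
python3 - <<'E'
from h import *
for n in("top","side"):
    c=capture(n); cv2.imwrite(f"pics/{n}1.png",c["image"])
    for q in("starter_ext","starter_belt","starter_brush","starter_dry","start_top_ext","start_top_belt","start_top_brush","start_top_dry"):
        print(n,q,[(round(d["conf"],2),np.round(d["xy"]),np.round(world(c,*d["xy"]),3)) for d in spot_in(n,q)[:4]])
print(current_orientation(),current_clock())
E
```

```text
top starter_ext [(0.58, array([346., 233.]), array([ 0.452, -0.2  ,  0.102])), (0.4, array([264., 221.]), array([0.495, 0.078, 0.114]))]
top starter_belt [(0.96, array([312., 233.]), array([ 0.454, -0.082,  0.098]))]
top starter_brush [(0.67, array([265., 223.]), array([0.49 , 0.075, 0.112])), (0.61, array([319., 226.]), array([ 0.475, -0.106,  0.115]))]
top starter_dry [(0.86, array([229., 214.]), array([0.521, 0.195, 0.113]))]
top start_top_ext []
top start_top_belt [(0.32, array([347., 233.]), array([ 0.45 , -0.202,  0.103]))]
top start_top_brush [(0.38, array([316., 232.]), array([ 0.455, -0.096,  0.107]))]
top start_top_dry [(0.36, array([231., 213.]), array([0.525, 0.189, 0.113]))]
side starter_ext [(0.7, array([340., 199.]), array([ 0.408, -0.183,  0.094]))]
side starter_belt [(0.65, array([316., 215.]), array([ 0.425, -0.064,  0.095])), (0.34, array([300., 236.]), array([0.438, 0.006, 0.056]))]
side starter_brush [(0.6, array([275., 244.]), array([0.45 , 0.121, 0.096]))]
side starter_dry [(0.65, array([236., 263.]), array([0.492, 0.24 , 0.093]))]
side start_top_ext [(0.51, array([332., 185.]), array([ 0.451, -0.216,  0.113]))]
side start_top_belt []
side start_top_brush [(0.52, array([267., 230.]), array([0.494, 0.089, 0.108]))]
side start_top_dry [(0.57, array([233., 246.]), array([0.525, 0.205, 0.111]))]
[ 9.77636267e-01  2.10302928e-01 -4.55547851e-06 -8.47420621e-05] 0.9
```

```bash
python3 - <<'E'
import cv2
a=cv2.imread("pics/top1.png")[150:300,180:400]; cv2.imwrite("pics/top1c.png",cv2.resize(a,None,fx=3.6,fy=3.6,interpolation=2))
E
```

```text
(no output)
```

View pics/top1c.png

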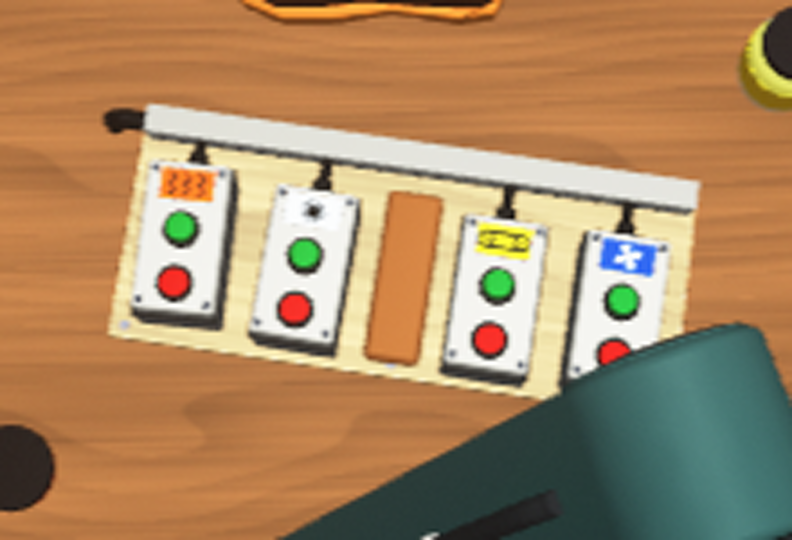

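View pics/side1.png

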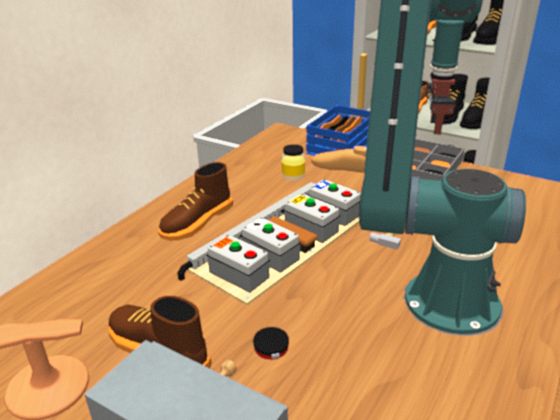

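The top view shows, from left to right: orange (dry), white (brush shaft), the shoe brush, yellow (belt) and blue (ext). The green caps in the crop are at (181,228), (304,255), (497,285) and (622,300), and all four are visible. I'll segment the caps by colour at the known height, then hover over ext and take a wrist picture.

```bash
cat >> h.py <<'E'
def greens(c,z=0.114):
    hsv=cv2.cvtColor(c["image"],cv2.COLOR_BGR2HSV)
    m=cv2.inRange(hsv,(50,120,80),(72,255,255))
    n,_,st,ce=cv2.connectedComponentsWithStats(m)
    return [(int(st[i,4]),ce[i],world(c,*ce[i],z=z)) for i in range(1,n) if st[i,4]>25]
E
python3 - <<'E'
from h import *
from scipy.spatial.transform import Rotation as Ro
c=capture("top"); g=greens(c)
for a,u,p in g: print(a,np.round(u,1),np.round(p,4),np.round(world(c,*u),3))
g=sorted([p for a,u,p in g if abs(p[0]-.5)<.12 and abs(p[1])<.3],key=lambda p:p[1])
d=g[-1]-g[0]; yaw=np.arctan2(-d[0],d[1]); print(len(g),np.degrees(yaw),[np.linalg.norm(b-a) for a,b in zip(g,g[1:])])
q=(Ro.from_euler('z',yaw)*Ro.from_quat([1,0,0,0])).as_quat()
np.savez("g.npz",g=g,q=q)
move_gripper(0)
p=g[0]
move_ptp([p[0],p[1],0.25],q)
w=capture("wrist"); cv2.imwrite("pics/w1.png",w["image"])
for a,u,P in greens(w): print(a,np.round(u,1),np.round(P,4),np.round(world(w,*u),3))
print(current_joint_pos(),current_position(),current_force(),current_clock())
E
```

```text
52 [229.5 212.5] [0.527 0.195 0.114] [0.527 0.195 0.116]
51 [264.2 220.1] [0.4985 0.0777 0.114 ] [0.498 0.078 0.115]
57 [317.8 228.4] [ 0.4667 -0.1022  0.114 ] [ 0.467 -0.102  0.113]
53 [352.5 232.9] [ 0.4493 -0.2181  0.114 ] [ 0.449 -0.218  0.114]
4 -10.661908832562997 [np.float64(0.11716176302596264), np.float64(0.18273167974134535), np.float64(0.12065242805044314)]
769 [278.5 197.2] [ 0.4496 -0.2203  0.114 ] [ 0.45  -0.22   0.114]
717 [136.8 202.1] [ 0.4673 -0.1048  0.114 ] [ 0.467 -0.105  0.114]
[-5.91579164e-01  1.87626826e-01  1.68385198e+00 -3.27819800e-04
  1.26995607e+00  1.16594671e+00] [ 0.44920674 -0.21893528  0.24994468] [-0.61120629  0.04270878  0.26430935] 3.7833
```

View pics/w1.png

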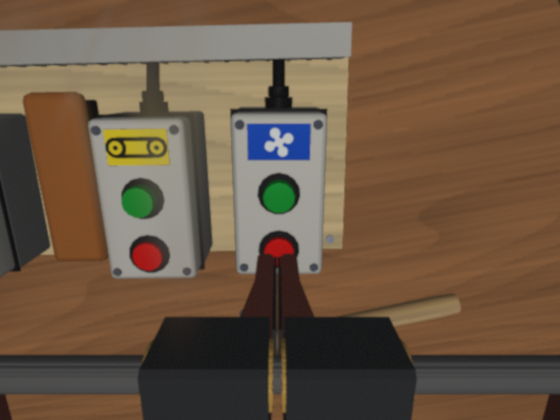

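The wrist view shows the blue fan starter with its green cap at (278,197), under the arm and square to the board. The yellow starter's cap is at (137,202). Both agree with the top camera within 3 mm. I'll press ext now and verify.

```bash
cat >> h.py <<'E'
def press(x,y,q):
    servo_line([x,y,0.135],q,rate=0.1)
    f0=np.array(current_force())
    hit=servo_line([x,y,0.102],q,rate=0.015,contact_N=7.5)
    sleep(0.3)
    print("press",hit,np.round(current_position(),4),np.round(np.array(current_force())-f0,1))
    servo_line([x,y,0.17],q,rate=0.1)
E
python3 - <<'E'
from h import *
q=np.load("g.npz")["q"]
press(0.4496,-0.220,q)
servo_line([0.4496,-0.220,0.25],q,rate=0.15)
w=capture("wrist")
for a,u,P in greens(w): print(a,np.round(u,1),np.round(P,4),np.round(world(w,*u),4))
print(current_clock())
E
```

```text
press True [ 0.4496 -0.22    0.1055] [-2.3 -0.   6.6]
740 [277.6 195.2] [ 0.4513 -0.2207  0.114 ] [ 0.4495 -0.2203  0.1074]
726 [135.6 202. ] [ 0.4673 -0.1049  0.114 ] [ 0.4674 -0.1051  0.1144]
8.6917
```

Ext is in: its cap height dropped from 114 to 107 mm. Next is the belt, then a look at the brush button.

```bash
python3 - <<'E'
from h import *
d=np.load("g.npz");q=d["q"]
move_ptp([0.4673,-0.1047,0.2],q)
press(0.4673,-0.1047,q)
servo_line([0.4673,-0.1047,0.25],q)
w=capture("wrist")
for a,u,P in greens(w): print(a,np.round(u,1),np.round(world(w,*u),4))
x,y=d["g"][2][:2]
move_ptp([x,y,0.25],q)
w=capture("wrist"); cv2.imwrite("pics/w2.png",w["image"])
for a,u,P in greens(w): print(a,np.round(u,1),np.round(P,4),np.round(world(w,*u),4))
print(current_clock())
E
```

```text
press True [ 0.4674 -0.1047  0.1054] [-2.1  1.3  6.3]
740 [416.8 190.5] [ 0.4494 -0.2198  0.1072]
740 [276.4 195.5] [ 0.467  -0.1042  0.1072]
718 [ 53.3 199.4] [0.4996 0.0758 0.114 ]
756 [130.  189.4] [0.5274 0.193  0.114 ] [0.5274 0.193  0.114 ]
735 [495.9 192.5] [ 0.4694 -0.0998  0.114 ] [ 0.467  -0.1033  0.1076]
776 [276.6 196.4] [0.4994 0.0769 0.114 ] [0.4993 0.0769 0.1138]
14.4917
```

View pics/w2.png

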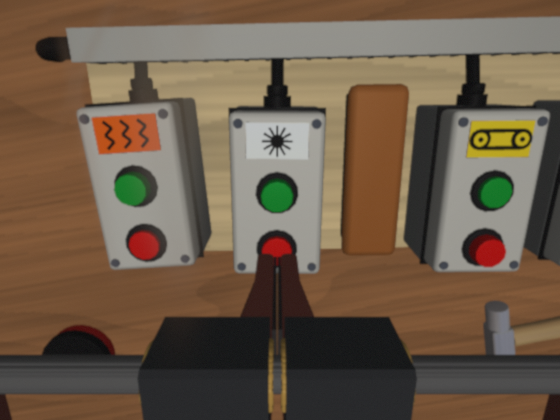

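The white brush-disc starter is under the arm, with its cap at (277,196). The belt (yellow) is in, with its red button risen. The orange starter's cap at (130,189) is still out.

```bash
python3 - <<'E'
from h import *
q=np.load("g.npz")["q"]
press(0.4994,0.0769,q)
servo_line([0.4994,0.0769,0.27],q)
w=capture("wrist")
for a,u,P in greens(w): print(a,np.round(u,1),np.round(world(w,*u),4))
c=capture("top")
for a,u,P in greens(c): print(a,np.round(u,1),np.round(world(c,*u),4))
print(current_clock())
E
```

```text
press True [0.4994 0.0769 0.1055] [-1.3  0.3  8.2]
632 [137.9 184.3] [0.5275 0.1935 0.1139]
660 [483.7 187.1] [ 0.4669 -0.1036  0.1072]
666 [276.5 189.1] [0.4992 0.0769 0.107 ]
54 [264.2 220.4] [0.499  0.0779 0.1073]
54 [317.7 228.7] [ 0.4672 -0.1023  0.1066]
51 [352.4 233.3] [ 0.4493 -0.2189  0.1062]
19.5833
```

All three caps read about 107 mm (in) and the dryer reads 114 mm (out). I'm handing in.

```bash
python3 -c "
from bench import *
print(close_job())"
```

```text
the job is handed in; nothing more can be done
None
```

The dust extraction, sanding belt and brush shaft were started in that order, their caps measuring 7 mm in, with the drying cabinet left off and no loose thing touched as far as I could see; the job is handed in (no verdict was returned).

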